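Make up two coffee tasting sets on flight boards

TASK

Make up the two tasting sets on the wooden paddle boards. The filter set goes on the long board in tasting order, starting from the paddle handle: bean jar, tall aroma cup, low tasting cup; the espresso set goes on the short board: the handled espresso cup in the well beside the paddle handle and the milk jug in the other. Stand each piece upright in the middle of its well, setting it down gently without dropping it, and leave the full coffee bowl, the spoon mug and the stack of lids where they are.

Things in the scene. Friction and masses are not known exactly. Their poses are not given: they have to be found in the camera images.
- bean_jar_mid (a point): Sample jar: closed clear-glass jar full of roasted beans with a cork lid, a straight cylinder 54 mm across, 80 mm tall (cork 49 mm across on top), about 170 g. Origin of this point: on its upright axis, half-way up; z up. 
- aroma_cup_mid (a point): Aroma cup: slim, tall, empty white porcelain cup without handle, straight, 44 mm across, 84 mm tall, foot 38 mm across, wall 3.5 mm, about 130 g. Origin of this point: on its upright axis, half-way up; z up. 
- tasting_cup_mid (a point): Tasting cup: low, wide, empty white porcelain cup without handle, 54 mm tall; its upper 30 mm are straight, 64 mm across; rounded in below to a foot 42 mm across; wall 4.5 mm, about 150 g. Origin of this point: on its upright axis, half-way up; z up. 
- espresso_cup_mid (a point): Espresso cup: empty white porcelain cup WITH a small handle, 58 mm tall, 58 to 59 mm across in its upper 38 mm, foot 42 mm across, wall 4.5 mm; the handle sticks out along its own -x to 50 mm from the axis, so take it across its y. About 180 g. Origin of this point: on its upright axis, half-way up; z up. 
- milk_jug_mid (a point): Milk jug: small empty stainless-steel pitcher, 76 mm tall, straight belly 56 mm across from 4 to 52 mm above its foot, narrower neck above it; pouring lip along its own +x (to 39 mm from the axis), handle along its own -x (to 50 mm from the axis), so take it across its y. Foot 53 mm across, about 170 g. Origin of this point: on its upright axis, half-way up; z up. 
- long_board: Long wooden paddle board, fixed, 266 x 96 mm, 18 mm thick; three round wells in a row, 70 mm across, 4 mm deep, cork floor 14 mm above the table. A narrow handle with a hanging hole sticks out 114 mm from one end, roughly towards the robot. Origin: underside, below the middle well; x runs along the wells, AWAY from the handle; y across; z up. Well centres at x = -84 (by the handle), 0, +84 mm.
- short_board: Short wooden paddle board, fixed, 206 x 96 mm, 18 mm thick; two round wells in a row, 70 mm across, 4 mm deep, cork floor 14 mm above the table. A narrow handle with a hanging hole sticks out 114 mm from one end, roughly towards the robot. Origin: underside, below the point midway between them; x runs along the wells, AWAY from the handle; y across; z up. Well centres at x = -56 (by the handle), +56 mm.
- coffee_bowl: Cupping bowl full of coffee, white porcelain, 90 mm across, 62 mm tall, brown surface; it stands among the stock and is not part of the sets. Loose. Origin: centre of its underside.
- spoon_mug: Blue mug, 76 mm across and 96 mm tall, with five steel cupping spoons standing in it (up to 165 mm tall, spreading to 52 mm from the axis), beside the board on the left. Loose. Origin: centre of its underside.
- lid_stack: Stack of five flat grey-white plastic lids, 92 mm across, 35 mm tall, beyond the stock. Loose, one piece. Origin: centre of its underside.

How it is judged (in metres and radians):
At the end, for the whole second after the job is handed in: From the paddle handle: jar, aroma cup, tasting cup on the long board; espresso cup, jug on the short one. Each on its well's floor (height within 3 mm), within 12 mm of the well's centre along and across the board, upright within 0.05 rad, released and at rest (x of bean_jar_mid in the frame of long_board between -0.096 and -0.072 m and y of bean_jar_mid in the frame of long_board between -0.012 and 0.012 m and z of bean_jar_mid in the frame of long_board between 0.051 and 0.057 m and angle between each of bean_jar_mid, aroma_cup_mid, tasting_cup_mid, espresso_cup_mid, milk_jug_mid's own z axis and vertical below 0.05 rad and linear speed of each of bean_jar, aroma_cup, tasting_cup, espresso_cup, milk_jug below 0.01 m/s and angular speed of each of bean_jar, aroma_cup, tasting_cup, espresso_cup, milk_jug below 0.1 rad/s and x of aroma_cup_mid in the frame of long_board between -0.012 and 0.012 m and y of aroma_cup_mid in the frame of long_board between -0.012 and 0.012 m and z of aroma_cup_mid in the frame of long_board between 0.053 and 0.059 m and x of tasting_cup_mid in the frame of long_board between 0.072 and 0.096 m and y of tasting_cup_mid in the frame of long_board between -0.012 and 0.012 m and z of tasting_cup_mid in the frame of long_board between 0.038 and 0.044 m and x of espresso_cup_mid in the frame of short_board between -0.068 and -0.044 m and y of espresso_cup_mid in the frame of short_board between -0.012 and 0.012 m and z of espresso_cup_mid in the frame of short_board between 0.04 and 0.046 m and x of milk_jug_mid in the frame of short_board between 0.044 and 0.068 m and y of milk_jug_mid in the frame of short_board between -0.012 and 0.012 m and z of milk_jug_mid in the frame of short_board between 0.049 and 0.055 m); the robot touches nothing.
It fails at once if a piece of the sets is dropped or thrown (faster than 0.7 m/s with no finger on it, as after a fall of 25 mm) ((linear speed of bean_jar above 0.7 m/s and contact force between the fingers and bean_jar below 0.3 N) or (linear speed of aroma_cup above 0.7 m/s and contact force between the fingers and aroma_cup below 0.3 N) or (linear speed of tasting_cup above 0.7 m/s and contact force between the fingers and tasting_cup below 0.3 N) or (linear speed of espresso_cup above 0.7 m/s and contact force between the fingers and espresso_cup below 0.3 N) or (linear speed of milk_jug above 0.7 m/s and contact force between the fingers and milk_jug below 0.3 N)).
It fails at once if the coffee bowl is shifted by more than 20 mm or tilted over 0.2 rad (distance of coffee_bowl from where it was at the start of the episode above 0.02 m or angle between coffee_bowl's own z axis and vertical above 0.2 rad).
It fails at once if the spoon mug is shifted by more than 20 mm or tilted over 0.2 rad (distance of spoon_mug from where it was at the start of the episode above 0.02 m or angle between spoon_mug's own z axis and vertical above 0.2 rad).
It fails at once if the lid stack is shifted by more than 20 mm or tilted over 0.2 rad (distance of lid_stack from where it was at the start of the episode above 0.02 m or angle between lid_stack's own z axis and vertical above 0.2 rad).
It also fails if it takes over 128 s, if anything falls off the work surface, if the arm or the gripper's body presses on something with over 40 N, if the wrist force passes 120 N, or if a joint passes its speed limit or range.

ROBOT

A 6-joint arm with a two-finger parallel gripper is mounted at the origin on the work surface. World frame = base frame: x ahead of the robot, y to its left, z up, the work surface at z = 0. Lengths are in mm, angles in rad, forces in N, time in s.
With the tool pointing down it reaches from about 350 to 875 mm from the base axis. Payload 4.2 kg.
Tool frame: the origin (TCP) lies midway between the tips of the shut fingers; the grasp point (between the pads) lies 19 mm behind it (arm.tcp_to_grasp is the distance from the TCP to the grasp point, in mm); z points along the fingers, y is the line along which they close (so a half turn about z gives the same grasp; the last joint's range is limited). The gripper opens to 85 mm and grips with 20 to 120 N. Pads are 22 mm wide; open, the fingers measure 114 mm over their backs; the gripper's body (76 mm by 85 mm) begins 54 mm behind the grasp point. The pads swing forward as they close: fully open they stand 13 mm farther back than shut.
Start: joints at [-0.885, 0.385, 0.008, 0, -1.194, -0.259], TCP at [258.737, -568.906, 231.312] pointing down, gripper open.
Joint ranges: [-3.14, 3.14], [-1.21, 2.06], [-1.07, 1.41], [-3.16, 2.05], [-2.99, -0.16], [-3.1, 3.1]. Speed limits (rad/s): [2.79, 2.79, 3.14, 3.14, 3.14, 3.14].

INTERFACE

Orientations are given as a unit quaternion [x, y, z, w].
In Python, from bench import arm, imaging, job, models gives the robot as it stands.
- The arm moves only by the tool arm_command, never from a script. Its argument "rows" is a list of rows, each an object with "grip": the opening, from 0 (shut) to 1 (fully open); "linear": the shift along the tool's x, y, z in mm, a list of three; "rot": the turn, a rotation vector about the tool's x, y, z in rad, a list of three. In form: [{"grip": grip, "linear": [tx, ty, tz], "rot": [rx, ry, rz]}, ...]. A call has 1 to 10 rows; each row is the pose to reach, as a shift and turn from the pose commanded when the call began, along the tool's axes at that moment; what a row does not reach only later rows make up. A row lasts 1/8 s, in which the tool goes at most 62.5 mm and 10.7 degrees, less where a joint would pass 70% of its speed; a pose out of reach is approached as far as the arm can. A call with a gripper value outside its range is refused whole. The fingers move at their own pace and stop on an object; the grip force is fixed at half the most. Time passes only in rows, so rows that repeat a pose let the fingers close. It gives the time, the measured TCP pose, the force, the opening and the grip force at its end, in the units of the state.
- arm.read_state(): the state, without advancing time (a new reading comes with each control period).
- imaging.get_image(name): name is "scene" or "side" or "wrist"; returns a dict with "frame" (480x640x3 uint8, red, green, blue), "fx", "fy", "cx", "cy" (pixels), "extrinsics" (4x4, takes a point from world to camera coordinates); the wrist camera has in their place "T_tool_cam" (4x4, takes a point from camera to tool coordinates, whose origin is the TCP and whose axes are the flange's). Camera axes: x right, y down, z forward; pixel columns grow to the right and rows downward; lengths in mm; the calibration is good to about 2 mm. The wrist camera is an equidistant fisheye: a pixel r from the principal point sees the ray r / f radians off the axis. A picture is of the moment at which its call begins: read the wrist's pose just before it. There is no depth.
- job.job_done(): hands the job in; it is judged then, once.
Trained networks look in a picture, given as the dict that the camera call returned (one of the last four; its "shot" number tells which), for a name from the list of things; names that differ only in an ending like _2 or _b are one class to them, and where a whole thing is asked for, a point or a joint stands for the part that bears it (a point fixed in the world has none). Each returns a list of dicts, best first, with "score" (0 to 1); they miss things now and then, are a little off and sometimes report something else, mostly with a low value. They report only what shows in the picture. A call takes as long as a camera call.
- models.spot_in(picture, query): "rect" ([left, top, right, bottom] in pixels, round what is visible of it).
- models.tip_of(picture, query): "pixel" ([column, row] in pixels: a listed point, or the origin of a listed thing).
The state is a dict: "clock": time; "joints": joint angles; "joint_vel": joint speeds; "joint_efforts": joint torques, N m; "position": TCP position; "ee_rot": TCP orientation; "contact_force": force on the tool from outside, world axes, zero at the start; "wrist_torque": the same for the moment, N m; "gripper_width": finger opening in mm; "grasp_force": force on a finger pad.
Only numpy, scipy, OpenCV 4.12 (cv2) and the standard library are available. Lean on these libraries where they do the work, as an engineer would, in place of code of your own. Each camera call takes 0.05 s, during which the arm holds its last target. There are 200 camera calls.

## Working session

There is one attempt and no reset: what is moved stays moved. The work goes in short steps, Python scripts to look and compute and a tool call to move; the robot and the scene stay as the last step left them, time stands still between calls to the robot, and variables do not carry over. Pictures are saved under pics/ and viewed, at most 17 in all, crops included, and the job is handed in when it is done.

Besides the shell and the picture viewer there is one more tool, called after ">>>" by a JSON object that holds its "op" and its "data", one argument or row to a line. arm_command: Moves the arm, as the interface text tells. Its arguments: {"type":"object","properties":{"rows":{"type":"array"}},"required":["rows"]}

```bash
mkdir -p pics; ls; cat > h.py <<'E'
import numpy as np, cv2
from bench import arm, imaging, job, models
from scipy.spatial.transform import Rotation as R
N=['bean_jar_mid','aroma_cup_mid','tasting_cup_mid','espresso_cup_mid','milk_jug_mid','long_board','short_board','coffee_bowl','spoon_mug','lid_stack']
Z=dict(zip(N,[40,42,27,29,38,0,0,0,0,0]))
def ray(p,px):
    E=np.array(p['extrinsics']); d=np.array([(px[0]-p['cx'])/p['fx'],(px[1]-p['cy'])/p['fy'],1.])
    return -E[:3,:3].T@E[:3,3], E[:3,:3].T@d
def atz(o,d,z): return (o+d*(z-o[2])/d[2])
def proj(p,X):
    E=np.array(p['extrinsics']); c=E[:3,:3]@np.array(X,float)+E[:3,3]
    return np.array([p['fx']*c[0]/c[2]+p['cx'],p['fy']*c[1]/c[2]+p['cy']])
def save(p,f): cv2.imwrite(f,cv2.cvtColor(p['frame'],cv2.COLOR_RGB2BGR))
E
python3 - <<'E'
from h import *
for c in ['scene','side']:
    p=imaging.get_image(c); save(p,f'pics/{c}0.png')
    print(c, ray(p,(320,240))[0].round())
    for n in N:
        t=models.tip_of(p,n)[:2]
        for q in t:
            print(n,np.round(q['pixel'],1),round(q['score'],2),atz(*ray(p,q['pixel']),Z[n]).round(1))
E
```

```text
pics
scene [1362.  360.  963.]
bean_jar_mid [279.5 164.7] 0.7 [437.6 -79.   40. ]
aroma_cup_mid [305.4 267.1] 0.89 [690.3  86.   42. ]
aroma_cup_mid [419.5 235.7] 0.42 [528.9 271.   42. ]
tasting_cup_mid [344.1 184.5] 0.7 [430.5  74.1  27. ]
espresso_cup_mid [325.5 220. ] 0.92 [548.2  74.3  29. ]
long_board [185.7 168.9] 0.97 [ 493.  -295.1   -0. ]
short_board [422.1 234. ] 0.63 [484.1 270.8   0. ]
coffee_bowl [304.4 265.8] 0.53 [657.3  70.4   0. ]
spoon_mug [501.5 303.3] 0.78 [601.2 460.2   0. ]
spoon_mug [185.7 167.9] 0.3 [ 489.9 -296.8    0. ]
lid_stack [231.2 304.7] 0.69 [797.9 -24.5   0. ]
side [ -4. 655. 631.]
bean_jar_mid [426.9 258.2] 0.76 [439.7 -77.4  40. ]
aroma_cup_mid [301.8 236.9] 0.89 [700.8  80.6  42. ]
tasting_cup_mid [381.7 291.7] 0.89 [440.1  78.1  27. ]
espresso_cup_mid [342.8 268.3] 0.73 [552.6  83.5  29. ]
milk_jug_mid [384.2 235.7] 0.79 [571.2 -79.9  38. ]
long_board [453.1 233.5] 0.82 [ 491.2 -272.2    0. ]
long_board [348.2 227.7] 0.52 [701.1 -84.7   0. ]
short_board [296.2 333.6] 0.58 [488.5 275.2   0. ]
coffee_bowl [349.2 224.4] 0.7 [711.5 -99.1   0. ]
spoon_mug [187.2 349.5] 0.95 [595.7 456.2   0. ]
lid_stack [308.  221.1] 0.86 [801.9 -26.    0. ]
```

View pics/scene0.png

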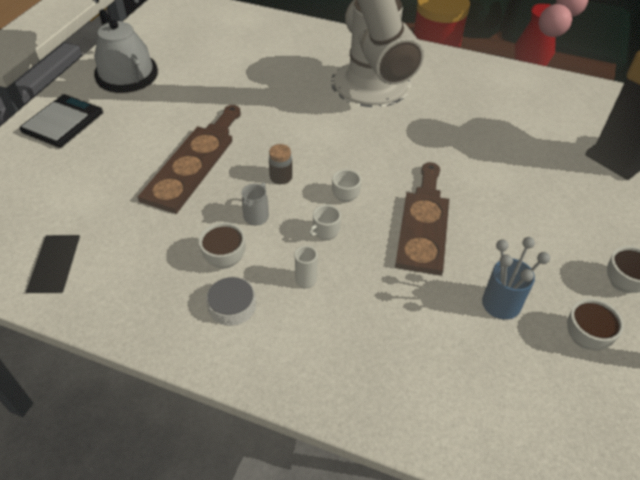

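View pics/side0.png

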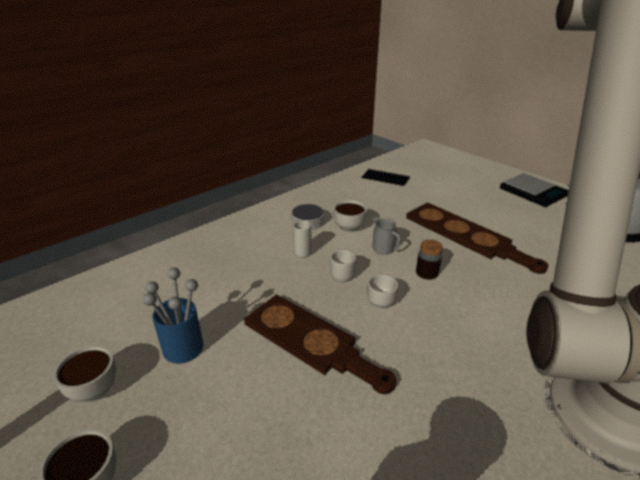

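The scene picture shows the long board's wells at about (204,144), (187,166), (168,189) and the short board's at (426,211), (421,251). The jug is at (256,205) with its handle on the left. The espresso cup is at (327,222) with its handle on the lower left. In the side picture the jug's handle is at (400,242).

```bash
cat >> h.py <<'E'
def tri(p1,a,p2,b):
    o1,d1=ray(p1,a);o2,d2=ray(p2,b); d1/=np.linalg.norm(d1);d2/=np.linalg.norm(d2)
    s=np.linalg.lstsq(np.c_[d1,-d2],o2-o1,rcond=None)[0]; A=o1+s[0]*d1;B=o2+s[1]*d2
    return (A+B)/2, np.linalg.norm(A-B)
def wells(p,z=14):
    f=p['frame'].astype(float); r,g,b=f[...,0],f[...,1],f[...,2]
    m=((r>75)&(r-b>32)).astype(np.uint8)
    n,l,s,c=cv2.connectedComponentsWithStats(m)
    return [(c[i].round(1),s[i,4],atz(*ray(p,c[i]),z).round(1)) for i in range(1,n) if 150<s[i,4]<1500]
def wrist():
    s=arm.read_state(); p=imaging.get_image('wrist'); T=np.eye(4); T[:3,:3]=R.from_quat(s['ee_rot']).as_matrix(); T[:3,3]=s['position']
    p['W']=T@np.array(p['T_tool_cam']); return p,s
def wray(p,px):
    f=p['fx'];u=(px[0]-p['cx'])/p['fx'];v=(px[1]-p['cy'])/p['fy'];t=np.hypot(u,v);k=np.sin(t)/max(t,1e-9)
    return p['W'][:3,3].copy(), p['W'][:3,:3]@np.array([u*k,v*k,np.cos(t)])
def wproj(p,X):
    c=np.linalg.inv(p['W'])@np.r_[X,1.];c=c[:3];t=np.arctan2(np.hypot(c[0],c[1]),c[2]);q=c[:2]/max(np.hypot(c[0],c[1]),1e-9)*t
    return np.array([q[0]*p['fx']+p['cx'],q[1]*p['fy']+p['cy']])
E
python3 - <<'E'
from h import *
for c in ['scene','side']:
    p=imaging.get_image(c)
    for w in wells(p): print(c,*w)
s=arm.read_state(); print(s['ee_rot'],s['position'],s['gripper_width'],arm.tcp_to_grasp)
p=imaging.get_image('wrist'); print(np.round(p['T_tool_cam'],3),p['fx'],p['cx'],p['cy'])
E
```

```text
scene [13.5  9.5] 630 [   71.9 -1126.6    14. ]
scene [577.6   4.1] 171 [-632.7  481.7   14. ]
scene [635.3  69.4] 213 [-318.3  667.1   14. ]
scene [203.9 143.5] 504 [ 410.4 -289.6   14. ]
scene [280.1 151.7] 302 [ 369.2 -108.4   14. ]
scene [186.1 165.3] 552 [ 494.4 -291.    14. ]
scene [166.7 188.7] 609 [ 578.5 -292.7   14. ]
scene [424.9 211.3] 614 [430.7 260.9  14. ]
scene [420.3 250. ] 725 [540.9 279.9  14. ]
side [430.8 214.2] 198 [ 580.2 -292.1   14. ]
side [456.5 226. ] 224 [ 495.4 -290.6   14. ]
side [484.6 238.9] 258 [ 411.1 -289.2   14. ]
side [430.8 246.6] 306 [ 482.9 -157.9   14. ]
side [277.3 316.3] 549 [540.7 281.5  14. ]
side [636.4 342.9] 158 [  29.3 -177.8   14. ]
side [320.6 341.9] 682 [429.7 263.   14. ]
[-2.11757187e-01  9.77322307e-01  3.13760041e-05 -8.98902715e-06] [ 258.71850846 -568.90045945  231.27679458] 85.43968561780274 18.700000000000003
[[-1.00000e-03 -9.50000e-01 -3.13000e-01  8.11550e+01]
 [ 1.00000e+00 -1.00000e-03 -0.00000e+00  4.36000e-01]
 [-0.00000e+00 -3.13000e-01  9.50000e-01 -1.42304e+02]
 [ 0.00000e+00  0.00000e+00  0.00000e+00  1.00000e+00]] 371.64829954431775 318.24437186991673 238.36966534088774
```

>>> {"op": "arm_command", "data": {
  "rows": [
    {"grip":1,"linear":[-473,409.5,-100],"rot":[0,0,0.427]},
    {"grip":1,"linear":[-473,409.5,-100],"rot":[0,0,0.427]},
    {"grip":1,"linear":[-473,409.5,-100],"rot":[0,0,0.427]},
    {"grip":1,"linear":[-473,409.5,-100],"rot":[0,0,0.427]},
    {"grip":1,"linear":[-473,409.5,-100],"rot":[0,0,0.427]},
    {"grip":1,"linear":[-473,409.5,-100],"rot":[0,0,0.427]},
    {"grip":1,"linear":[-473,409.5,-100],"rot":[0,0,0.427]},
    {"grip":1,"linear":[-473,409.5,-100],"rot":[0,0,0.427]},
    {"grip":1,"linear":[-473,409.5,-100],"rot":[0,0,0.427]},
    {"grip":1,"linear":[-473,409.5,-100],"rot":[0,0,0.427]}
  ]
}}

```text
clock: 2.5
position: [514.2, -11.6, 329.8]
ee_rot: [-0.0, 1.0, 0.0, 0.001]
contact_force: [1.1, -0.8, 0.1]
gripper_width: 85.3
grasp_force: 0.0
```

>>> {"op": "arm_command", "data": {
  "rows": [
    {"grip":1,"linear":[0,0,0],"rot":[0,0,0]},
    {"grip":1,"linear":[0,0,0],"rot":[0,0,0]},
    {"grip":1,"linear":[0,0,0],"rot":[0,0,0]}
  ]
}}

```text
clock: 2.88
position: [513.2, -14.6, 329.0]
ee_rot: [0.001, 1.0, -0.0, -0.0]
contact_force: [-0.5, 0.1, -0.3]
gripper_width: 85.3
grasp_force: 0.0
```

```bash
python3 - <<'E'
from h import *
p,s=wrist(); save(p,'pics/w1.png')
print(s['clock'],np.round(s['position'],1),R.from_quat(s['ee_rot']).as_matrix().round(3).tolist(),s['joints'])
for n in N:
    for q in models.tip_of(p,n)[:2]: print(n,np.round(q['pixel'],1),round(q['score'],2),atz(*wray(p,q['pixel']),Z[n]).round(1))
E
```

```text
2.875 [513.2 -14.6 329. ] [[-1.0, 0.002, -0.0], [0.002, 1.0, -0.0], [0.0, -0.0, -1.0]] [ 2.88123083e-01  1.36161251e-01 -8.76063823e-02  2.66944420e-05
 -1.34726503e+00 -1.86058519e+00]
bean_jar_mid [265.  122.7] 0.81 [433.7 -75.6  40. ]
bean_jar_mid [521.1 171.9] 0.51 [484.2 247.4  40. ]
aroma_cup_mid [396.1 322.4] 0.98 [693.8  90.9  42. ]
tasting_cup_mid [398.1 126.6] 0.63 [437.7  81.1  27. ]
espresso_cup_mid [392.7 220.9] 0.77 [554.7  78.5  29. ]
espresso_cup_mid [270.3 309.5] 0.67 [679.3 -80.4  29. ]
milk_jug_mid [266.3 231.3] 0.84 [565.2 -78.5  38. ]
long_board [122.9 174.1] 0.75 [ 491.5 -288.2    0. ]
short_board [522.1 170.5] 0.74 [486.9 273.2   0. ]
coffee_bowl [271.7 312.7] 0.89 [700.9 -82.9   0. ]
spoon_mug [266.6 234.7] 0.73 [581.6 -83.9   0. ]
spoon_mug [598.6 247.4] 0.6 [604.2 456.4   0. ]
lid_stack [313.2 368.1] 0.64 [802.9 -23.3   0. ]
```

View pics/w1.png

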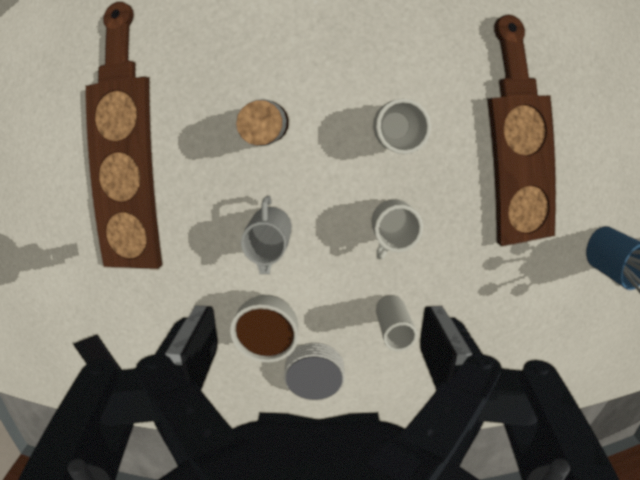

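The wrist picture shows the jar cork at (261,122), the tasting cup rim at (402,126) and the espresso rim at (399,226) with its handle tip near (380,256). The jug mouth is at (267,243), its handle is at (266,200) and its lip at (264,270). The aroma rim is at (399,335).

```bash
cat >> h.py <<'E'
def go(x,y,z,th=None,s=None):
    "linear (tool axes) + rot to put grasp axis at x,y and TCP at z with tool-y at world angle th"
    s=s or arm.read_state(); M=R.from_quat(s['ee_rot']).as_matrix(); d=M.T@(np.array([x,y,z])-s['position'])
    a=np.arctan2(M[1,1],M[0,1]); r=0 if th is None else -(th-a); r=(r+np.pi/2)%np.pi-np.pi/2
    print('lin',d.round(1),'rot z',round(r,3),'pos',np.round(s['position'],1))
E
python3 - <<'E'
from h import *
p,s=wrist()
for n,px,z in [('jar',(261,122),80),('tast',(402,126),54),('esp',(399,226),58),('aroma',(399,335),84),('jug',(267,243),76),('esph',(380,256),32),('jugh',(266,200),50),('lip',(264,270),74),('bowl',(263,332),62),('lid',(314,375),35)]:
    print(n,atz(*wray(p,px),z).round(1))
for px in [(116,115),(119,177),(127,236),(524,130),(528,209)]: print('well',atz(*wray(p,px),14).round(1))
go(437,-77.5,250,np.pi/2)
E
```

```text
jar [433.3 -73.2  80. ]
tast [436.9  80.6  54. ]
esp [553.3  81.4  58. ]
aroma [687.5  87.3  84. ]
jug [568.  -71.7  76. ]
esph [600.9  65.2  32. ]
jugh [524.  -74.5  50. ]
lip [602.1 -77.1  74. ]
bowl [695.7 -85.9  62. ]
lid [789.3 -20.2  35. ]
well [ 409.2 -283.5   14. ]
well [ 494.3 -286.    14. ]
well [ 579.1 -285.2   14. ]
well [429.7 263.6  14. ]
well [539.6 283.3  14. ]
lin [ 76.7 -63.9  79. ] rot z -0.0 pos [513.7 -13.6 329. ]
```

>>> {"op": "arm_command", "data": {
  "rows": [
    {"grip":1,"linear":[77,-63.5,150],"rot":[0,0,0]},
    {"grip":1,"linear":[77,-63.5,150],"rot":[0,0,0]},
    {"grip":1,"linear":[77,-63.5,150],"rot":[0,0,0]},
    {"grip":1,"linear":[77,-63.5,150],"rot":[0,0,0]},
    {"grip":1,"linear":[77,-63.5,200],"rot":[0,0,0]},
    {"grip":1,"linear":[77,-63.5,250],"rot":[0,0,0]},
    {"grip":1,"linear":[77,-63.5,280],"rot":[0,0,0]},
    {"grip":1,"linear":[77,-63.5,302],"rot":[0,0,0]},
    {"grip":1,"linear":[77,-63.5,302],"rot":[0,0,0]},
    {"grip":1,"linear":[77,-63.5,302],"rot":[0,0,0]}
  ]
}}

```text
clock: 4.72
position: [438.4, -76.7, 28.1]
ee_rot: [-0.0, 1.0, 0.0, 0.001]
contact_force: [0.1, -0.5, 1.0]
gripper_width: 85.5
grasp_force: 0.0
```

>>> {"op": "arm_command", "data": {
  "rows": [
    {"grip":0,"linear":[0,0,0],"rot":[0,0,0]},
    {"grip":0,"linear":[0,0,0],"rot":[0,0,0]},
    {"grip":0,"linear":[0,0,0],"rot":[0,0,0]},
    {"grip":0,"linear":[0,0,0],"rot":[0,0,0]},
    {"grip":0,"linear":[0,0,0],"rot":[0,0,0]},
    {"grip":0,"linear":[0,0,0],"rot":[0,0,0]},
    {"grip":0,"linear":[0,0,0],"rot":[0,0,0]},
    {"grip":0,"linear":[0,0,0],"rot":[0,0,0]}
  ]
}}

```text
clock: 5.72
position: [437.5, -77.0, 28.3]
ee_rot: [-0.0, 1.0, 0.0, 0.001]
contact_force: [-0.9, 0.7, 6.9]
gripper_width: 52.2
grasp_force: 62.6
```

```bash
python3 - <<'E'
from h import *
p=imaging.get_image('side'); c=cv2.resize(p['frame'][140:340,300:560],None,fx=2.5,fy=2.5); cv2.imwrite('pics/g1.png',c[...,::-1])
go(410.7,-289.6,150); go(410.7,-289.6,26)
E
```

```text
lin [  26.6 -212.6 -121.8] rot z 0.0 pos [437.5 -77.   28.3]
lin [  26.9 -212.6    2.2] rot z 0.0 pos [437.5 -77.   28.3]
```

View pics/g1.png

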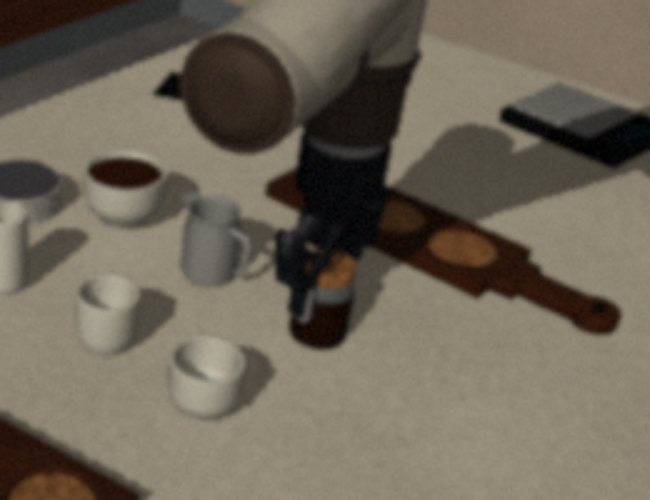

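The jar is gripped squarely (52 mm opening, 63 N).

>>> {"op": "arm_command", "data": {
  "rows": [
    {"grip":0,"linear":[0,0,-30],"rot":[0,0,0]},
    {"grip":0,"linear":[0,0,-80],"rot":[0,0,0]},
    {"grip":0,"linear":[10,-50,-90],"rot":[0,0,0]},
    {"grip":0,"linear":[20,-105,-90],"rot":[0,0,0]},
    {"grip":0,"linear":[26.5,-160,-90],"rot":[0,0,0]},
    {"grip":0,"linear":[26.5,-200,-90],"rot":[0,0,0]},
    {"grip":0,"linear":[26.5,-212.5,-90],"rot":[0,0,0]},
    {"grip":0,"linear":[26.5,-212.5,-65],"rot":[0,0,0]},
    {"grip":0,"linear":[26.5,-212.5,-40],"rot":[0,0,0]},
    {"grip":0,"linear":[26.5,-212.5,-40],"rot":[0,0,0]}
  ]
}}

```text
clock: 7.02
position: [408.5, -288.4, 65.5]
ee_rot: [-0.0, 1.0, 0.001, -0.002]
contact_force: [-0.1, -0.0, -0.6]
gripper_width: 52.4
grasp_force: 63.5
```

```bash
python3 - <<'E'
from h import *
p,s=wrist(); save(p,'pics/w2.png')
q=models.tip_of(p,'bean_jar_mid')[0]; print(s['position'],q, atz(*wray(p,q['pixel']),40+26+14).round(1), s['grasp_force'])
for i in (0,1): print(wproj(p,[410.7,-289.6,14]),wproj(p,[s['position'][0],s['position'][1],80+26+14]))
E
```

```text
Traceback (most recent call last):
IndexError: list index out of range
```

View pics/w2.png

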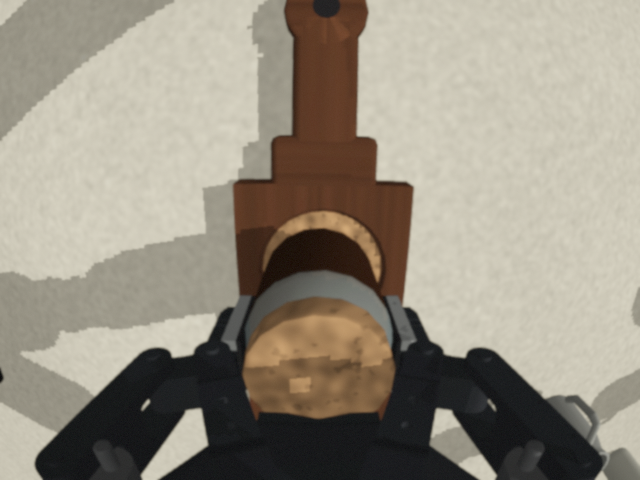

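Centre column of the cork is about 320. Its near edge is at row 297, and the well's near edge is at about (323,210).

```bash
python3 - <<'E'
from h import *
p,s=wrist(); b=s['position'][2]-28.3
e=atz(*wray(p,(320,297)),80+b); print('jar c',e[0]+24.5,e[1],s['position'])
e=atz(*wray(p,(316,270)),75+b); print('glass edge c',e[0]+27)
e=atz(*wray(p,(323,210)),16); print('well c',e[0]+35,e[1])
go(410.7,-289.6,43)
E
```

```text
jar c 400.49855662918657 -288.8928581013506 [ 410.58412611 -289.31357749   67.57949508]
glass edge c 397.0899001329145
well c 412.14237378219303 -286.82617263970707
lin [ 0.4 -0.1 25. ] rot z 0.0 pos [ 411.  -289.5   68. ]
```

```bash
python3 - <<'E'
from h import *
p,s=wrist(); save(p,'pics/w2b.png'); b=s['position'][2]-28.3
print(s['position'])
for z in (75,80,85):
    print(z,[atz(*wray(p,q),z+b).round(1) for q in ((244,358),(395,358))])
# predicted outlines
q=p['frame'].copy()
for dx,col in ((0,(255,0,0)),(-5,(0,255,0)),(-10,(0,0,255))):
    for z,r in ((80,24.5),(0,27)):
        P=[wproj(p,[s['position'][0]+dx+r*np.cos(a),s['position'][1]+r*np.sin(a),z+b]) for a in np.linspace(0,6.28,60)]
        cv2.polylines(q,[np.int32(P)],True,col,1)
P=[wproj(p,[410.7+35*np.cos(a),-289.6+35*np.sin(a),18]) for a in np.linspace(0,6.28,60)]
cv2.polylines(q,[np.int32(P)],True,(255,255,0),1)
cv2.imwrite('pics/ov.png',q[150:450,150:490,::-1].repeat(2,0).repeat(2,1)[:600])
E
```

```text
[ 411.01152344 -289.46561006   68.00184467]
75 [array([ 401.5, -313.3,  114.7]), array([ 401.5, -264.9,  114.7])]
80 [array([ 397.7, -312. ,  119.7]), array([ 397.7, -266.2,  119.7])]
85 [array([ 394. , -310.8,  124.7]), array([ 394. , -267.5,  124.7])]
```

View pics/ov.png

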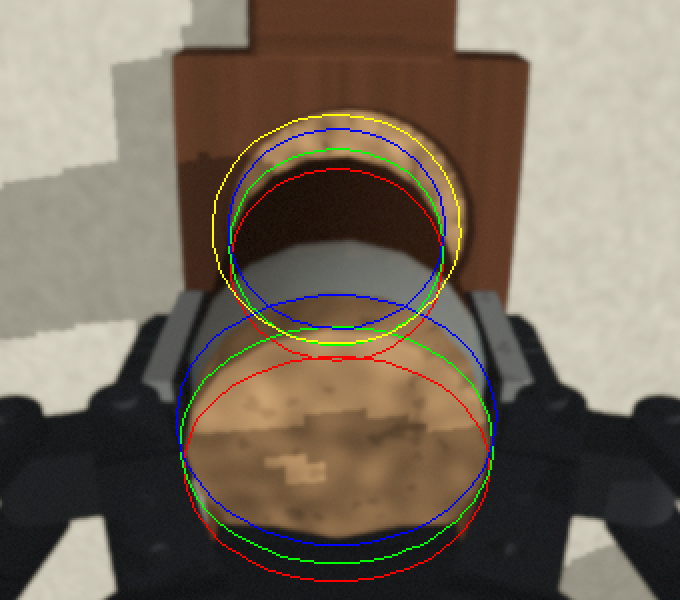

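The jar's base edge fits an offset of about −3.5 mm in x from the TCP, and the well lies where I computed it, so I shift +3 mm in x and lower.

>>> {"op": "arm_command", "data": {
  "rows": [
    {"grip":0,"linear":[-3,0,0],"rot":[0,0,0]},
    {"grip":0,"linear":[-3,0,10],"rot":[0,0,0]},
    {"grip":0,"linear":[-3,0,18],"rot":[0,0,0]},
    {"grip":0,"linear":[-3,0,22],"rot":[0,0,0]},
    {"grip":0,"linear":[-3,0,24],"rot":[0,0,0]},
    {"grip":0,"linear":[-3,0,25.5],"rot":[0,0,0]},
    {"grip":0,"linear":[-3,0,25.5],"rot":[0,0,0]},
    {"grip":0,"linear":[-3,0,25.5],"rot":[0,0,0]}
  ]
}}

```text
clock: 8.22
position: [412.9, -289.6, 42.3]
ee_rot: [-0.0, 1.0, -0.0, -0.0]
contact_force: [-2.3, 1.0, 5.1]
gripper_width: 51.7
grasp_force: 64.4
```

>>> {"op": "arm_command", "data": {
  "rows": [
    {"grip":1,"linear":[0,0,0],"rot":[0,0,0]},
    {"grip":1,"linear":[0,0,0],"rot":[0,0,0]},
    {"grip":1,"linear":[0,0,0],"rot":[0,0,0]},
    {"grip":1,"linear":[0,0,0],"rot":[0,0,0]},
    {"grip":1,"linear":[0,0,0],"rot":[0,0,0]},
    {"grip":1,"linear":[0,0,-40],"rot":[0,0,0]},
    {"grip":1,"linear":[0,0,-90],"rot":[0,0,0]},
    {"grip":1,"linear":[0,0,-140],"rot":[0,0,0]},
    {"grip":1,"linear":[0,0,-150],"rot":[0,0,0]},
    {"grip":1,"linear":[0,0,-150],"rot":[0,0,0]}
  ]
}}

```text
clock: 9.48
position: [413.1, -289.4, 191.6]
ee_rot: [0.0, 1.0, 0.0, 0.001]
contact_force: [-0.7, 0.6, -0.4]
gripper_width: 85.5
grasp_force: 0.0
```

```bash
python3 - <<'E'
from h import *
for c in ('scene','side'):
    p=imaging.get_image(c)
    for q in models.tip_of(p,'bean_jar_mid')[:1]: print(q['score'],atz(*ray(p,q['pixel']),54).round(1))
go(692,86,190,np.pi/2);go(692,86,31,np.pi/2)
E
```

```text
0.85 [ 411.  -291.1   54. ]
0.69 [ 412.8 -290.8   54. ]
lin [-279.6  375.3   -0.8] rot z -0.0 pos [ 412.3 -289.2  189.7]
lin [-280.1  375.1  158.2] rot z -0.0 pos [ 412.3 -289.2  189.7]
```

>>> {"op": "arm_command", "data": {
  "rows": [
    {"grip":1,"linear":[-280,375,0],"rot":[0,0,0]},
    {"grip":1,"linear":[-280,375,0],"rot":[0,0,0]},
    {"grip":1,"linear":[-280,375,0],"rot":[0,0,0]},
    {"grip":1,"linear":[-280,375,0],"rot":[0,0,0]},
    {"grip":1,"linear":[-280,375,0],"rot":[0,0,0]},
    {"grip":1,"linear":[-280,375,0],"rot":[0,0,0]},
    {"grip":1,"linear":[-280,375,0],"rot":[0,0,0]},
    {"grip":1,"linear":[-280,375,0],"rot":[0,0,0]},
    {"grip":1,"linear":[-280,375,0],"rot":[0,0,0]},
    {"grip":1,"linear":[-280,375,0],"rot":[0,0,0]}
  ]
}}

```text
clock: 10.92
position: [692.5, 84.9, 190.0]
ee_rot: [0.0, 1.0, -0.0, -0.001]
contact_force: [-0.1, -0.4, 0.5]
gripper_width: 85.3
grasp_force: 0.0
```

```bash
cat >> h.py <<'E'
def base(n,x,y,h,rt,rf,f,dxs=(-8,-4,0,4,8)):
    "overlay predicted rim (rt at h) and foot (rf at 0) circles"
    p,s=wrist(); print(np.round(s['position'],1)); q=p['frame'].copy()
    for t in models.tip_of(p,n)[:1]: print(n,t['score'],atz(*wray(p,t['pixel']),Z[n]).round(1))
    for t in models.spot_in(p,n)[:1]:
        l,u,r,d=t['rect']; print('rect',np.round(t['rect']))
    for dx,col in ((-6,(0,0,255)),(0,(255,0,0)),(6,(0,255,0))):
        for z,r in ((h,rt),(0,rf)):
            P=[wproj(p,[x+dx+r*np.cos(a),y+r*np.sin(a),z]) for a in np.linspace(0,6.28,60)]; cv2.polylines(q,[np.int32(P)],True,col,1)
    cv2.imwrite(f,q[120:420,150:490,::-1].repeat(2,0).repeat(2,1)[:600])
E
python3 - <<'E'
from h import *
base('aroma_cup_mid',692,86,84,22,19,'pics/a1.png')
E
```

```text
[692.5  84.9 190. ]
aroma_cup_mid 0.8 [688.6  90.5  42. ]
```

View pics/a1.png

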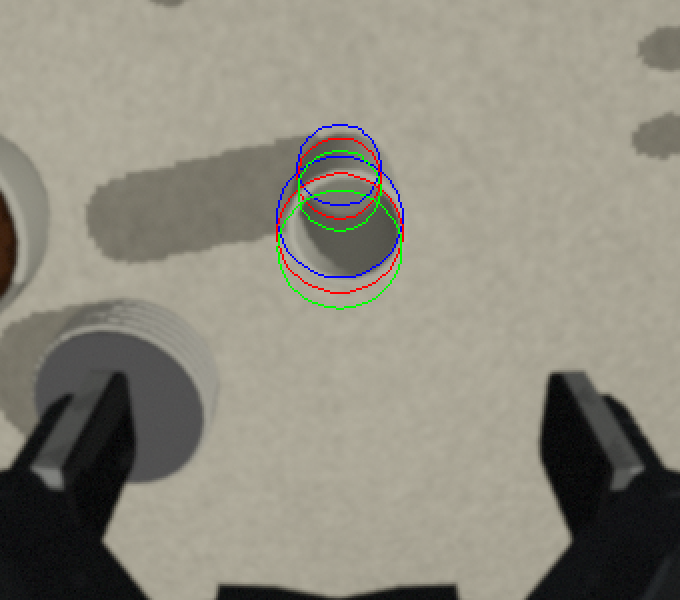

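The aroma cup's rim is centred near (350,222) in this crop, so the cup is at about (689, 88). The lids are clear of the fingers.

>>> {"op": "arm_command", "data": {
  "rows": [
    {"grip":1,"linear":[3.5,2.5,40],"rot":[0,0,0]},
    {"grip":1,"linear":[3.5,2.5,90],"rot":[0,0,0]},
    {"grip":1,"linear":[3.5,2.5,130],"rot":[0,0,0]},
    {"grip":1,"linear":[3.5,2.5,150],"rot":[0,0,0]},
    {"grip":1,"linear":[3.5,2.5,159],"rot":[0,0,0]},
    {"grip":1,"linear":[3.5,2.5,159],"rot":[0,0,0]},
    {"grip":1,"linear":[3.5,2.5,159],"rot":[0,0,0]}
  ]
}}

```text
clock: 11.95
position: [690.6, 87.9, 34.1]
ee_rot: [0.0, 1.0, 0.0, 0.001]
contact_force: [-0.0, -0.1, -0.6]
gripper_width: 85.3
grasp_force: 0.0
```

>>> {"op": "arm_command", "data": {
  "rows": [
    {"grip":0,"linear":[0,0,0],"rot":[0,0,0]},
    {"grip":0,"linear":[0,0,0],"rot":[0,0,0]},
    {"grip":0,"linear":[0,0,0],"rot":[0,0,0]},
    {"grip":0,"linear":[0,0,0],"rot":[0,0,0]},
    {"grip":0,"linear":[0,0,0],"rot":[0,0,0]},
    {"grip":0,"linear":[0,0,0],"rot":[0,0,0]},
    {"grip":0,"linear":[0,0,0],"rot":[0,0,0]},
    {"grip":0,"linear":[0,0,0],"rot":[0,0,0]},
    {"grip":0,"linear":[0,0,0],"rot":[0,0,0]}
  ]
}}

```text
clock: 13.08
position: [690.3, 88.1, 33.3]
ee_rot: [-0.0, 1.0, 0.0, 0.001]
contact_force: [-0.7, 1.5, 5.0]
gripper_width: 42.3
grasp_force: 61.2
```

>>> {"op": "arm_command", "data": {
  "rows": [
    {"grip":0,"linear":[0,0,-30],"rot":[0,0,0]},
    {"grip":0,"linear":[0,0,-80],"rot":[0,0,0]},
    {"grip":0,"linear":[0,0,-130],"rot":[0,0,0]},
    {"grip":0,"linear":[0,0,-130],"rot":[0,0,0]}
  ]
}}

```text
clock: 13.58
position: [691.8, 88.2, 166.9]
ee_rot: [0.0, 1.0, 0.001, 0.004]
contact_force: [0.5, 0.6, -2.4]
gripper_width: 42.0
grasp_force: 61.0
```

```bash
python3 - <<'E'
from h import *
go(495,-290.8,162);go(495,-290.8,70)
E
```

```text
lin [ 196.8 -379.     2.5] rot z 0.0 pos [691.8  88.2 166.9]
lin [ 197.5 -379.2   94.5] rot z 0.0 pos [691.8  88.2 166.9]
```

>>> {"op": "arm_command", "data": {
  "rows": [
    {"grip":0,"linear":[27,-50,0],"rot":[0,0,0]},
    {"grip":0,"linear":[54,-105,0],"rot":[0,0,0]},
    {"grip":0,"linear":[81,-160,0],"rot":[0,0,0]},
    {"grip":0,"linear":[108,-215,0],"rot":[0,0,0]},
    {"grip":0,"linear":[137,-270,0],"rot":[0,0,0]},
    {"grip":0,"linear":[166,-325,0],"rot":[0,0,0]},
    {"grip":0,"linear":[188,-365,0],"rot":[0,0,0]},
    {"grip":0,"linear":[195.5,-379,30],"rot":[0,0,0]},
    {"grip":0,"linear":[195.5,-379,65],"rot":[0,0,0]},
    {"grip":0,"linear":[195.5,-379,80],"rot":[0,0,0]}
  ]
}}

```text
clock: 14.82
position: [491.2, -290.5, 78.7]
ee_rot: [0.001, 1.0, 0.001, -0.004]
contact_force: [-0.8, 0.3, -2.0]
gripper_width: 42.0
grasp_force: 61.2
```

>>> {"op": "arm_command", "data": {
  "rows": [
    {"grip":0,"linear":[0,0,0],"rot":[0,0,0]},
    {"grip":0,"linear":[0,0,0],"rot":[0,0,0]}
  ]
}}

```text
clock: 15.08
position: [495.1, -291.1, 83.3]
ee_rot: [-0.0, 1.0, -0.0, 0.001]
contact_force: [0.2, -0.2, -1.2]
gripper_width: 42.2
grasp_force: 61.2
```

```bash
cat >> h.py <<'E'
def held(dz,foot,wx,wy,f,th=0):
    "overlay foot circle of the held piece (foot bottom at dz) for x offsets from TCP, and the well"
    p,s=wrist(); print(np.round(s['position'],1)); q=p['frame'].copy(); X=s['position']
    def C(x,y,z,r,c): cv2.polylines(q,[np.int32([wproj(p,[x+r*np.cos(a),y+r*np.sin(a),z]) for a in np.linspace(0,6.28,60)])],True,c,1)
    for dx,c in ((-5,(0,0,255)),(0,(255,0,0)),(5,(0,255,0))): C(X[0]+dx,X[1],X[2]-dz,foot,c)
    C(wx,wy,18,35,(255,255,0))
    cv2.imwrite(f,q[150:450,150:490,::-1].repeat(2,0).repeat(2,1)[:600])
E
python3 - <<'E'
from h import *
held(33.3,19,495,-290.8,'pics/h2.png')
go(495,-290.8,47.3,np.pi/2)
E
```

```text
[ 495.1 -291.1   83.3]
lin [ 0.3  0.3 36.4] rot z 0.001 pos [ 495.3 -291.1   83.7]
```

View pics/h2.png

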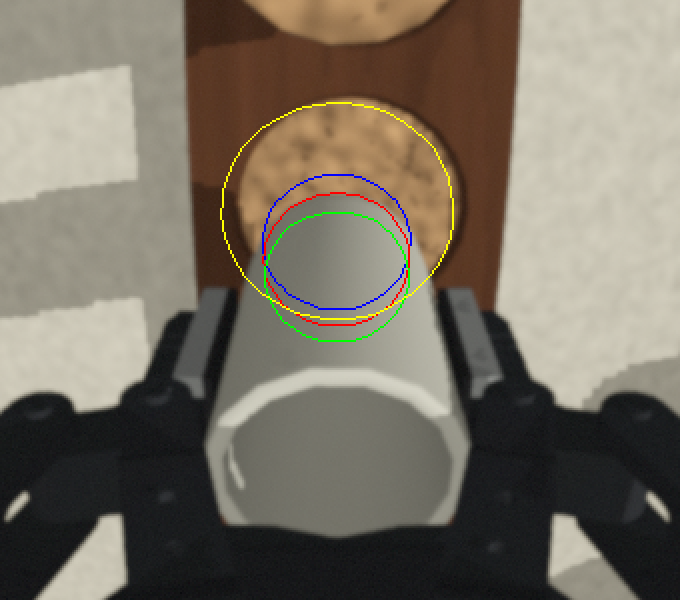

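The foot edge sits on the zero-offset circle and the well matches, so I lower it straight.

>>> {"op": "arm_command", "data": {
  "rows": [
    {"grip":0,"linear":[1.5,0,15],"rot":[0,0,0]},
    {"grip":0,"linear":[1.5,0,26],"rot":[0,0,0]},
    {"grip":0,"linear":[1.5,0,32],"rot":[0,0,0]},
    {"grip":0,"linear":[1.5,0,34.5],"rot":[0,0,0]},
    {"grip":0,"linear":[1.5,0,36],"rot":[0,0,0]},
    {"grip":0,"linear":[1.5,0,36.5],"rot":[0,0,0]},
    {"grip":0,"linear":[1.5,0,36.5],"rot":[0,0,0]},
    {"grip":0,"linear":[1.5,0,36.5],"rot":[0,0,0]}
  ]
}}

```text
clock: 16.12
position: [492.5, -291.1, 47.2]
ee_rot: [-0.0, 1.0, -0.0, -0.0]
contact_force: [-1.4, 2.1, 4.8]
gripper_width: 42.2
grasp_force: 62.0
```

>>> {"op": "arm_command", "data": {
  "rows": [
    {"grip":1,"linear":[0,0,0],"rot":[0,0,0]},
    {"grip":1,"linear":[0,0,0],"rot":[0,0,0]},
    {"grip":1,"linear":[0,0,0],"rot":[0,0,0]},
    {"grip":1,"linear":[0,0,0],"rot":[0,0,0]},
    {"grip":1,"linear":[0,0,0],"rot":[0,0,0]},
    {"grip":1,"linear":[0,0,-40],"rot":[0,0,0]},
    {"grip":1,"linear":[0,0,-90],"rot":[0,0,0]},
    {"grip":1,"linear":[0,0,-140],"rot":[0,0,0]},
    {"grip":1,"linear":[0,0,-140],"rot":[0,0,0]},
    {"grip":1,"linear":[0,0,-140],"rot":[0,0,0]}
  ]
}}

```text
clock: 17.38
position: [492.2, -290.8, 185.6]
ee_rot: [0.0, 1.0, 0.0, -0.0]
contact_force: [-0.1, 0.1, 0.3]
gripper_width: 85.4
grasp_force: 0.0
```

```bash
python3 - <<'E'
from h import *
for c in ('scene','side'):
    p=imaging.get_image(c)
    for n,z in (('aroma_cup_mid',56),('tasting_cup_mid',27)):
        for q in models.tip_of(p,n)[:1]: print(n,q['score'],atz(*ray(p,q['pixel']),z).round(1))
go(437,79,160,np.pi/2);go(437,79,17,np.pi/2)
E
```

```text
aroma_cup_mid 0.85 [ 483.5 -296.2   56. ]
tasting_cup_mid 0.84 [432.7  76.3  27. ]
aroma_cup_mid 0.77 [ 491.8 -298.4   56. ]
tasting_cup_mid 0.82 [445.2  79.9  27. ]
lin [ 55.3 370.   25.2] rot z -0.0 pos [ 492.3 -291.   184.9]
lin [ 55.  369.9 168.2] rot z -0.0 pos [ 492.3 -291.   184.9]
```

>>> {"op": "arm_command", "data": {
  "rows": [
    {"grip":1,"linear":[55,370,0],"rot":[0,0,0]},
    {"grip":1,"linear":[55,370,0],"rot":[0,0,0]},
    {"grip":1,"linear":[55,370,0],"rot":[0,0,0]},
    {"grip":1,"linear":[55,370,0],"rot":[0,0,0]},
    {"grip":1,"linear":[55,370,0],"rot":[0,0,0]},
    {"grip":1,"linear":[55,370,0],"rot":[0,0,0]},
    {"grip":1,"linear":[55,370,0],"rot":[0,0,0]},
    {"grip":1,"linear":[55,370,0],"rot":[0,0,0]},
    {"grip":1,"linear":[55,370,0],"rot":[0,0,0]}
  ]
}}

```text
clock: 18.8
position: [437.7, 77.8, 185.7]
ee_rot: [0.001, 1.0, -0.0, -0.0]
contact_force: [-0.2, -0.3, -0.4]
gripper_width: 85.6
grasp_force: 0.0
```

```bash
python3 - <<'E'
from h import *
base('tasting_cup_mid',437,79,54,32,21,'pics/t1.png')
E
```

```text
[437.7  77.8 185.7]
tasting_cup_mid 0.9 [437.5  80.2  27. ]
rect [284. 181. 365. 264.]
```

View pics/t1.png

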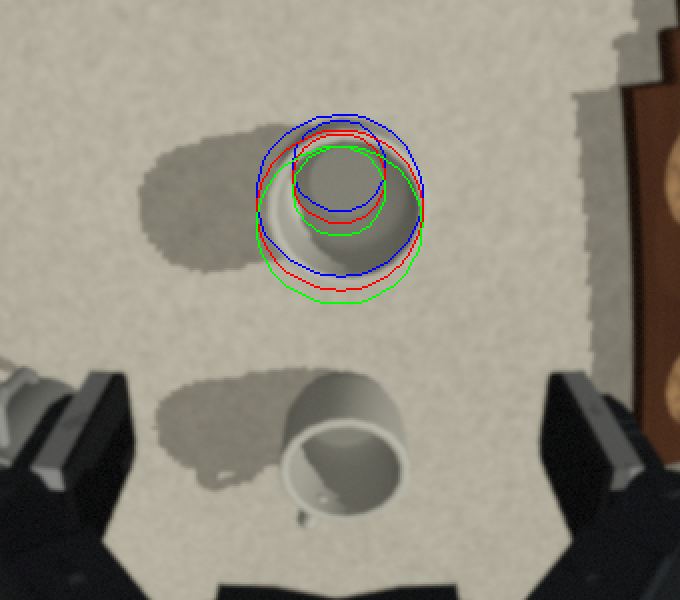

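The cup's rim matches the prediction at (436, 80), so I descend and close.

>>> {"op": "arm_command", "data": {
  "rows": [
    {"grip":1,"linear":[1,2,50],"rot":[0,0,0]},
    {"grip":1,"linear":[1,2,100],"rot":[0,0,0]},
    {"grip":1,"linear":[1,2,140],"rot":[0,0,0]},
    {"grip":1,"linear":[1,2,160],"rot":[0,0,0]},
    {"grip":1,"linear":[1,2,168],"rot":[0,0,0]},
    {"grip":1,"linear":[1,2,168],"rot":[0,0,0]},
    {"grip":1,"linear":[1,2,168],"rot":[0,0,0]}
  ]
}}

```text
clock: 19.82
position: [437.5, 81.1, 18.9]
ee_rot: [0.0, 1.0, 0.001, 0.001]
contact_force: [-0.8, -0.4, -0.0]
gripper_width: 85.3
grasp_force: 0.0
```

>>> {"op": "arm_command", "data": {
  "rows": [
    {"grip":0,"linear":[0,0,0],"rot":[0,0,0]},
    {"grip":0,"linear":[0,0,0],"rot":[0,0,0]},
    {"grip":0,"linear":[0,0,0],"rot":[0,0,0]},
    {"grip":0,"linear":[0,0,0],"rot":[0,0,0]},
    {"grip":0,"linear":[0,0,0],"rot":[0,0,0]},
    {"grip":0,"linear":[0,0,0],"rot":[0,0,0]}
  ]
}}

```text
clock: 20.58
position: [437.3, 81.3, 19.3]
ee_rot: [-0.0, 1.0, 0.0, 0.001]
contact_force: [-1.2, -0.2, 7.0]
gripper_width: 62.2
grasp_force: 64.5
```

>>> {"op": "arm_command", "data": {
  "rows": [
    {"grip":0,"linear":[0,0,-30],"rot":[0,0,0]},
    {"grip":0,"linear":[0,0,-80],"rot":[0,0,0]},
    {"grip":0,"linear":[0,0,-130],"rot":[0,0,0]},
    {"grip":0,"linear":[0,0,-130],"rot":[0,0,0]},
    {"grip":0,"linear":[0,0,-130],"rot":[0,0,0]}
  ]
}}

```text
clock: 21.2
position: [435.8, 80.6, 147.5]
ee_rot: [0.0, 1.0, 0.0, -0.001]
contact_force: [-0.7, -1.0, -1.1]
gripper_width: 61.9
grasp_force: 66.1
```

```bash
python3 - <<'E'
from h import *
go(579,-292.4,75)
E
```

```text
lin [-143.6 -372.9   72.3] rot z 0.0 pos [435.8  80.6 147.5]
```

>>> {"op": "arm_command", "data": {
  "rows": [
    {"grip":0,"linear":[-19,-50,0],"rot":[0,0,0]},
    {"grip":0,"linear":[-40,-105,0],"rot":[0,0,0]},
    {"grip":0,"linear":[-61,-160,0],"rot":[0,0,0]},
    {"grip":0,"linear":[-82,-215,0],"rot":[0,0,0]},
    {"grip":0,"linear":[-103,-270,0],"rot":[0,0,0]},
    {"grip":0,"linear":[-124,-325,0],"rot":[0,0,0]},
    {"grip":0,"linear":[-140,-365,0],"rot":[0,0,0]},
    {"grip":0,"linear":[-143,-373,30],"rot":[0,0,0]},
    {"grip":0,"linear":[-143,-373,60],"rot":[0,0,0]},
    {"grip":0,"linear":[-143,-373,73],"rot":[0,0,0]}
  ]
}}

```text
clock: 22.45
position: [577.0, -291.6, 70.3]
ee_rot: [0.001, 1.0, 0.001, -0.004]
contact_force: [0.2, 0.5, -1.3]
gripper_width: 61.9
grasp_force: 66.2
```

>>> {"op": "arm_command", "data": {
  "rows": [
    {"grip":0,"linear":[0,0,0],"rot":[0,0,0]},
    {"grip":0,"linear":[0,0,0],"rot":[0,0,0]},
    {"grip":0,"linear":[0,0,0],"rot":[0,0,0]}
  ]
}}

```text
clock: 22.82
position: [580.5, -292.1, 76.4]
ee_rot: [-0.0, 1.0, -0.0, 0.001]
contact_force: [0.4, 1.0, -1.8]
gripper_width: 61.9
grasp_force: 66.2
```

```bash
python3 - <<'E'
from h import *
held(19.3-24,32,579,-292.4,'pics/h3.png')
go(579,-292.4,33.3,np.pi/2)
E
```

```text
[ 580.5 -292.1   76.4]
lin [ 1.5 -0.3 43. ] rot z 0.0 pos [ 580.4 -292.1   76.3]
```

View pics/h3.png

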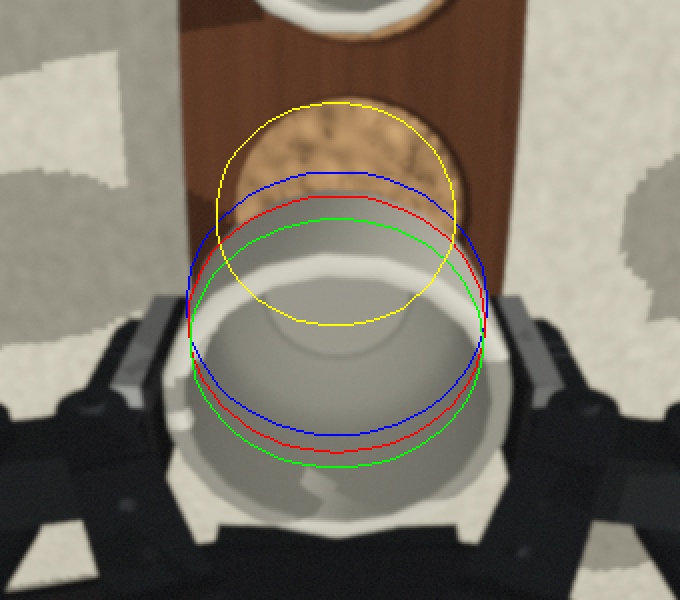

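The cup edge matches the zero-offset circle. The well appears about 3 mm to the right, so I split the difference.

>>> {"op": "arm_command", "data": {
  "rows": [
    {"grip":0,"linear":[1.5,1.5,15],"rot":[0,0,0]},
    {"grip":0,"linear":[1.5,1.5,30],"rot":[0,0,0]},
    {"grip":0,"linear":[1.5,1.5,38],"rot":[0,0,0]},
    {"grip":0,"linear":[1.5,1.5,41.5],"rot":[0,0,0]},
    {"grip":0,"linear":[1.5,1.5,43],"rot":[0,0,0]},
    {"grip":0,"linear":[1.5,1.5,43.5],"rot":[0,0,0]},
    {"grip":0,"linear":[1.5,1.5,43.5],"rot":[0,0,0]},
    {"grip":0,"linear":[1.5,1.5,43.5],"rot":[0,0,0]}
  ]
}}

```text
clock: 23.88
position: [577.2, -290.3, 33.4]
ee_rot: [-0.0, 1.0, 0.0, -0.001]
contact_force: [-5.2, 3.4, 10.1]
gripper_width: 62.0
grasp_force: 67.5
```

>>> {"op": "arm_command", "data": {
  "rows": [
    {"grip":1,"linear":[0,0,0],"rot":[0,0,0]},
    {"grip":1,"linear":[0,0,0],"rot":[0,0,0]},
    {"grip":1,"linear":[0,0,0],"rot":[0,0,0]},
    {"grip":1,"linear":[0,0,0],"rot":[0,0,0]},
    {"grip":1,"linear":[0,0,0],"rot":[0,0,0]},
    {"grip":1,"linear":[0,0,-40],"rot":[0,0,0]},
    {"grip":1,"linear":[0,0,-90],"rot":[0,0,0]},
    {"grip":1,"linear":[0,0,-150],"rot":[0,0,0]},
    {"grip":1,"linear":[0,0,-150],"rot":[0,0,0]},
    {"grip":1,"linear":[0,0,-150],"rot":[0,0,0]}
  ]
}}

```text
clock: 25.12
position: [577.8, -290.3, 181.3]
ee_rot: [0.0, 1.0, 0.0, -0.0]
contact_force: [-0.1, -0.8, -0.7]
gripper_width: 85.2
grasp_force: 0.0
```

```bash
python3 - <<'E'
from h import *
th=np.radians(73)
go(552,79,185,th)
E
```

```text
lin [ 26.  369.3  -3.5] rot z 0.296 pos [ 577.8 -290.3  181.3]
```

>>> {"op": "arm_command", "data": {
  "rows": [
    {"grip":1,"linear":[26,369,0],"rot":[0,0,0.3]},
    {"grip":1,"linear":[26,369,0],"rot":[0,0,0.3]},
    {"grip":1,"linear":[26,369,0],"rot":[0,0,0.3]},
    {"grip":1,"linear":[26,369,0],"rot":[0,0,0.3]},
    {"grip":1,"linear":[26,369,0],"rot":[0,0,0.3]},
    {"grip":1,"linear":[26,369,0],"rot":[0,0,0.3]},
    {"grip":1,"linear":[26,369,0],"rot":[0,0,0.3]},
    {"grip":1,"linear":[26,369,0],"rot":[0,0,0.3]},
    {"grip":1,"linear":[26,369,0],"rot":[0,0,0.3]},
    {"grip":1,"linear":[26,369,0],"rot":[0,0,0.3]}
  ]
}}

```text
clock: 26.38
position: [552.2, 77.1, 181.2]
ee_rot: [0.151, 0.989, -0.0, -0.0]
contact_force: [0.3, 0.6, 0.5]
gripper_width: 85.9
grasp_force: 0.0
```

```bash
python3 - <<'E'
from h import *
base('espresso_cup_mid',552,79,58,29.3,21,'pics/e1.png')
E
```

```text
[552.2  77.1 181.2]
espresso_cup_mid 0.7 [554.9  79.8  29. ]
rect [288. 187. 363. 284.]
```

View pics/e1.png

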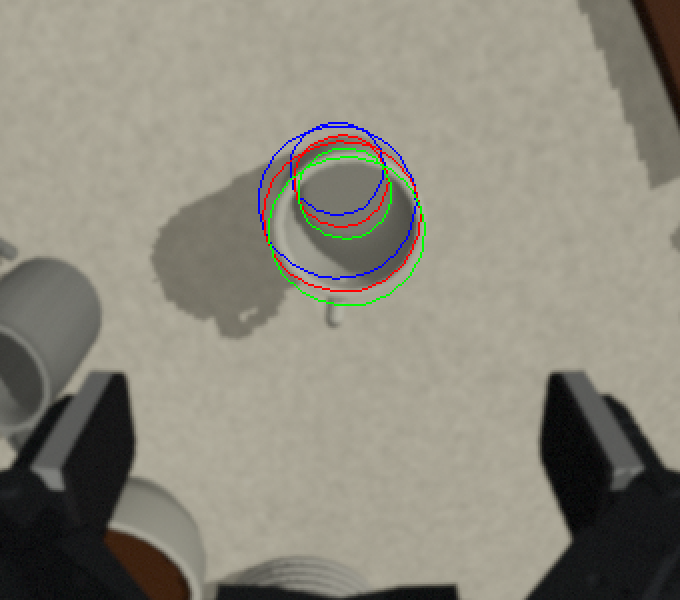

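The espresso rim is at about (346,224) and the handle nearly straight below at (332,315), so about 0.1 rad more turn squares it up.

>>> {"op": "arm_command", "data": {
  "rows": [
    {"grip":1,"linear":[-1,3,50],"rot":[0,0,0.1]},
    {"grip":1,"linear":[-1,3,100],"rot":[0,0,0.1]},
    {"grip":1,"linear":[-1,3,140],"rot":[0,0,0.1]},
    {"grip":1,"linear":[-1,3,155],"rot":[0,0,0.1]},
    {"grip":1,"linear":[-1,3,162],"rot":[0,0,0.1]},
    {"grip":1,"linear":[-1,3,162],"rot":[0,0,0.1]},
    {"grip":1,"linear":[-1,3,162],"rot":[0,0,0.1]}
  ]
}}

```text
clock: 27.4
position: [555.1, 81.4, 21.0]
ee_rot: [0.199, 0.98, 0.001, 0.001]
contact_force: [-0.8, -0.2, 1.1]
gripper_width: 85.2
grasp_force: 0.0
```

>>> {"op": "arm_command", "data": {
  "rows": [
    {"grip":0,"linear":[0,0,0],"rot":[0,0,0]},
    {"grip":0,"linear":[0,0,0],"rot":[0,0,0]},
    {"grip":0,"linear":[0,0,0],"rot":[0,0,0]},
    {"grip":0,"linear":[0,0,0],"rot":[0,0,0]},
    {"grip":0,"linear":[0,0,0],"rot":[0,0,0]},
    {"grip":0,"linear":[0,0,0],"rot":[0,0,0]},
    {"grip":0,"linear":[0,0,0],"rot":[0,0,0]}
  ]
}}

```text
clock: 28.28
position: [554.7, 81.3, 20.8]
ee_rot: [0.198, 0.98, 0.0, 0.001]
contact_force: [-1.1, 1.3, 5.7]
gripper_width: 58.3
grasp_force: 63.3
```

>>> {"op": "arm_command", "data": {
  "rows": [
    {"grip":0,"linear":[0,0,-30],"rot":[0,0,0]},
    {"grip":0,"linear":[0,0,-80],"rot":[0,0,0]},
    {"grip":0,"linear":[0,0,-110],"rot":[0,0,0]},
    {"grip":0,"linear":[0,0,-110],"rot":[0,0,0]},
    {"grip":0,"linear":[0,0,-110],"rot":[0,0,0]}
  ]
}}

```text
clock: 28.9
position: [552.9, 80.7, 128.2]
ee_rot: [0.199, 0.98, -0.0, -0.001]
contact_force: [1.1, -0.4, -2.4]
gripper_width: 58.3
grasp_force: 64.8
```

```bash
python3 - <<'E'
from h import *
go(430.2,262.5,70,np.pi/2+.17)
E
```

```text
lin [183.8 119.6  58.5] rot z -0.571 pos [552.9  80.7 128.2]
```

>>> {"op": "arm_command", "data": {
  "rows": [
    {"grip":0,"linear":[40,26,0],"rot":[0,0,0]},
    {"grip":0,"linear":[85,54,0],"rot":[0,0,0]},
    {"grip":0,"linear":[130,83,0],"rot":[0,0,0]},
    {"grip":0,"linear":[170,109,0],"rot":[0,0,0]},
    {"grip":0,"linear":[185,118.5,10],"rot":[0,0,0]},
    {"grip":0,"linear":[185,118.5,35],"rot":[0,0,0]},
    {"grip":0,"linear":[185,118.5,55],"rot":[0,0,0]},
    {"grip":0,"linear":[185,118.5,58],"rot":[0,0,0]},
    {"grip":0,"linear":[185,118.5,58],"rot":[0,0,0]},
    {"grip":0,"linear":[185,118.5,58],"rot":[0,0,0]}
  ]
}}

```text
clock: 30.15
position: [430.4, 262.3, 72.0]
ee_rot: [0.199, 0.98, 0.0, 0.0]
contact_force: [-0.2, 0.1, -0.9]
gripper_width: 58.1
grasp_force: 64.8
```

```bash
python3 - <<'E'
from h import *
held(20.8-20,29,430.2,262.5,'pics/h4.png')
go(430.2,262.5,34.8)
E
```

```text
[430.4 262.3  72. ]
lin [ 0.2  0.  37.3] rot z 0.0 pos [430.3 262.4  72.1]
```

View pics/h4.png

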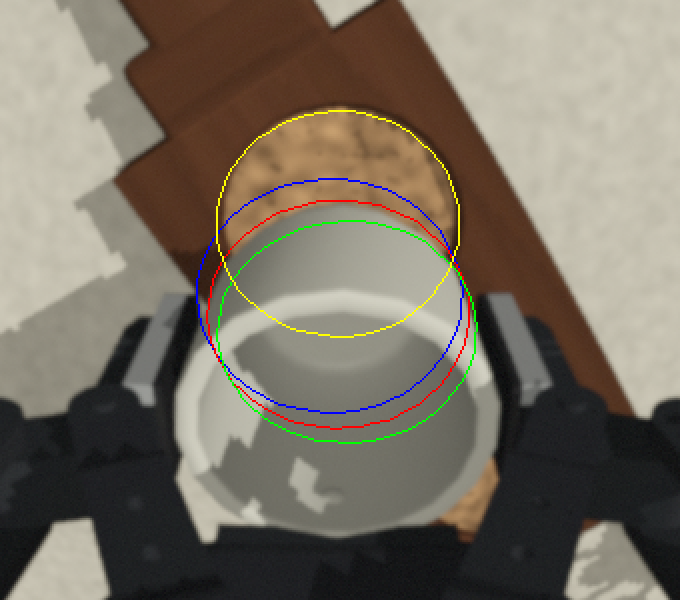

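Cup and well line up, so I lower it.

>>> {"op": "arm_command", "data": {
  "rows": [
    {"grip":0,"linear":[0,0,15],"rot":[0,0,0]},
    {"grip":0,"linear":[0,0,26],"rot":[0,0,0]},
    {"grip":0,"linear":[0,0,33],"rot":[0,0,0]},
    {"grip":0,"linear":[0,0,35.5],"rot":[0,0,0]},
    {"grip":0,"linear":[0,0,37],"rot":[0,0,0]},
    {"grip":0,"linear":[0,0,37.5],"rot":[0,0,0]},
    {"grip":0,"linear":[0,0,37.5],"rot":[0,0,0]},
    {"grip":0,"linear":[0,0,37.5],"rot":[0,0,0]}
  ]
}}

```text
clock: 31.2
position: [430.0, 262.3, 34.8]
ee_rot: [0.199, 0.98, 0.0, 0.0]
contact_force: [-2.2, -1.1, 6.1]
gripper_width: 57.8
grasp_force: 65.3
```

>>> {"op": "arm_command", "data": {
  "rows": [
    {"grip":1,"linear":[0,0,0],"rot":[0,0,0]},
    {"grip":1,"linear":[0,0,0],"rot":[0,0,0]},
    {"grip":1,"linear":[0,0,0],"rot":[0,0,0]},
    {"grip":1,"linear":[0,0,0],"rot":[0,0,0]},
    {"grip":1,"linear":[0,0,0],"rot":[0,0,0]},
    {"grip":1,"linear":[0,0,-40],"rot":[0,0,0]},
    {"grip":1,"linear":[0,0,-90],"rot":[0,0,0]},
    {"grip":1,"linear":[0,0,-150],"rot":[0,0,0]},
    {"grip":1,"linear":[0,0,-150],"rot":[0,0,0]},
    {"grip":1,"linear":[0,0,-150],"rot":[0,0,0]}
  ]
}}

```text
clock: 32.45
position: [429.3, 261.9, 183.6]
ee_rot: [0.199, 0.98, 0.0, -0.0]
contact_force: [-0.4, 0.9, 0.0]
gripper_width: 85.4
grasp_force: 0.0
```

```bash
python3 - <<'E'
from h import *
go(568,-77,185,np.radians(89))
E
```

```text
lin [-259.8 -257.9   -1.5] rot z -0.383 pos [429.3 261.9 183.6]
```

>>> {"op": "arm_command", "data": {
  "rows": [
    {"grip":1,"linear":[-260,-258,0],"rot":[0,0,-0.385]},
    {"grip":1,"linear":[-260,-258,0],"rot":[0,0,-0.385]},
    {"grip":1,"linear":[-260,-258,0],"rot":[0,0,-0.385]},
    {"grip":1,"linear":[-260,-258,0],"rot":[0,0,-0.385]},
    {"grip":1,"linear":[-260,-258,0],"rot":[0,0,-0.385]},
    {"grip":1,"linear":[-260,-258,0],"rot":[0,0,-0.385]},
    {"grip":1,"linear":[-260,-258,0],"rot":[0,0,-0.385]},
    {"grip":1,"linear":[-260,-258,0],"rot":[0,0,-0.385]},
    {"grip":1,"linear":[-260,-258,0],"rot":[0,0,-0.385]},
    {"grip":1,"linear":[-260,-258,0],"rot":[0,0,-0.385]}
  ]
}}

```text
clock: 33.7
position: [568.5, -75.4, 184.0]
ee_rot: [0.007, 1.0, 0.0, -0.0]
contact_force: [-0.2, 0.8, 0.4]
gripper_width: 85.2
grasp_force: 0.0
```

```bash
python3 - <<'E'
from h import *
base('milk_jug_mid',568,-77,52,28,26.5,'pics/j1.png')
go(568,-77,12,np.radians(89))
E
```

```text
[568.5 -75.4 184. ]
rect [282. 163. 355. 288.]
lin [  0.8  -1.2 172.2] rot z 0.004 pos [568.7 -75.8 184.3]
```

View pics/j1.png

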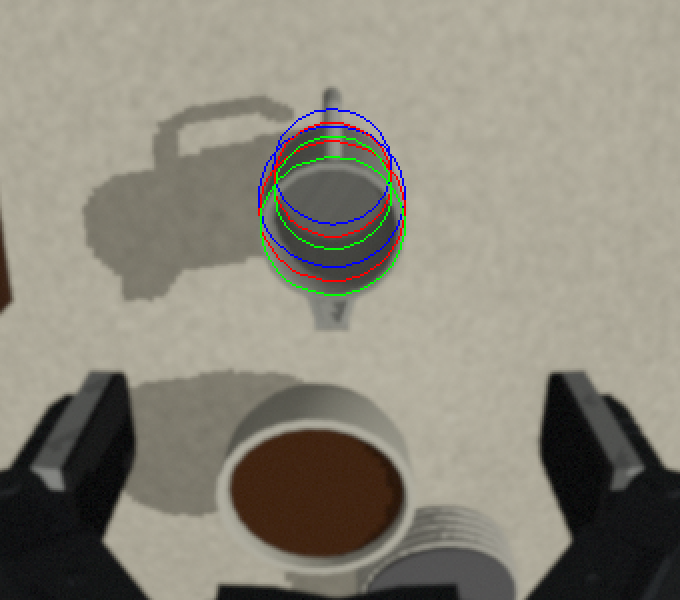

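Handle (332,95) and lip (331,325) lie on a line in the closing-normal direction, and the mouth is centred near (335,232).

```bash
python3 - <<'E'
from h import *
p,s=wrist(); print(s['position'])
print(atz(*wray(p,(316,284)),75)[:2]-[39,0], atz(*wray(p,(317.5,236)),76)[:2], atz(*wray(p,(317,183)),52)[:2]+[28,0])
E
```

```text
[568.73251339 -75.84268301 184.25008088]
[567.1763626  -78.09910012] [568.23167733 -76.3962898 ] [562.37964961 -76.29312189]
```

>>> {"op": "arm_command", "data": {
  "rows": [
    {"grip":1,"linear":[1.5,-1,50],"rot":[0,0,0]},
    {"grip":1,"linear":[1.5,-1,100],"rot":[0,0,0]},
    {"grip":1,"linear":[1.5,-1,145],"rot":[0,0,0]},
    {"grip":1,"linear":[1.5,-1,163],"rot":[0,0,0]},
    {"grip":1,"linear":[1.5,-1,170],"rot":[0,0,0]},
    {"grip":1,"linear":[1.5,-1,170],"rot":[0,0,0]},
    {"grip":1,"linear":[1.5,-1,170],"rot":[0,0,0]}
  ]
}}

```text
clock: 34.78
position: [568.3, -77.5, 15.2]
ee_rot: [0.007, 1.0, 0.0, 0.001]
contact_force: [0.5, 0.2, -0.4]
gripper_width: 85.3
grasp_force: 0.0
```

>>> {"op": "arm_command", "data": {
  "rows": [
    {"grip":0,"linear":[0,0,0],"rot":[0,0,0]},
    {"grip":0,"linear":[0,0,0],"rot":[0,0,0]},
    {"grip":0,"linear":[0,0,0],"rot":[0,0,0]},
    {"grip":0,"linear":[0,0,0],"rot":[0,0,0]},
    {"grip":0,"linear":[0,0,0],"rot":[0,0,0]},
    {"grip":0,"linear":[0,0,0],"rot":[0,0,0]},
    {"grip":0,"linear":[0,0,0],"rot":[0,0,0]}
  ]
}}

```text
clock: 35.65
position: [567.8, -77.5, 15.3]
ee_rot: [0.008, 1.0, 0.0, 0.001]
contact_force: [-1.7, 1.5, 3.8]
gripper_width: 55.7
grasp_force: 60.9
```

>>> {"op": "arm_command", "data": {
  "rows": [
    {"grip":0,"linear":[0,0,-30],"rot":[0,0,0]},
    {"grip":0,"linear":[0,0,-80],"rot":[0,0,0]},
    {"grip":0,"linear":[0,0,-120],"rot":[0,0,0]},
    {"grip":0,"linear":[0,0,-120],"rot":[0,0,0]},
    {"grip":0,"linear":[0,0,-120],"rot":[0,0,0]},
    {"grip":0,"linear":[0,0,-120],"rot":[0,0,0]}
  ]
}}

```text
clock: 36.4
position: [566.0, -77.8, 132.2]
ee_rot: [0.008, 1.0, -0.0, -0.002]
contact_force: [0.8, 0.0, -2.2]
gripper_width: 55.4
grasp_force: 61.6
```

```bash
python3 - <<'E'
from h import *
go(541,281,70,np.pi/2+.17)
E
```

```text
lin [ 30.4 358.4  62.2] rot z -0.186 pos [566.  -77.8 132.2]
```

>>> {"op": "arm_command", "data": {
  "rows": [
    {"grip":0,"linear":[4,50,0],"rot":[0,0,0]},
    {"grip":0,"linear":[9,105,0],"rot":[0,0,0]},
    {"grip":0,"linear":[14,160,0],"rot":[0,0,0]},
    {"grip":0,"linear":[19,215,0],"rot":[0,0,0]},
    {"grip":0,"linear":[24,270,0],"rot":[0,0,0]},
    {"grip":0,"linear":[29,325,0],"rot":[0,0,0]},
    {"grip":0,"linear":[32,352,0],"rot":[0,0,0]},
    {"grip":0,"linear":[32,358,20],"rot":[0,0,0]},
    {"grip":0,"linear":[32,358,50],"rot":[0,0,0]},
    {"grip":0,"linear":[32,358,60],"rot":[0,0,0]}
  ]
}}

```text
clock: 37.65
position: [539.0, 279.6, 70.6]
ee_rot: [0.008, 1.0, -0.002, -0.003]
contact_force: [0.3, 0.3, -1.4]
gripper_width: 55.5
grasp_force: 61.8
```

>>> {"op": "arm_command", "data": {
  "rows": [
    {"grip":0,"linear":[0,0,0],"rot":[0,0,0]},
    {"grip":0,"linear":[0,0,0],"rot":[0,0,0]},
    {"grip":0,"linear":[0,0,0],"rot":[0,0,0]}
  ]
}}

```text
clock: 38.02
position: [541.4, 281.1, 75.2]
ee_rot: [0.008, 1.0, 0.001, 0.001]
contact_force: [-0.0, -0.7, -2.1]
gripper_width: 55.6
grasp_force: 61.8
```

```bash
python3 - <<'E'
from h import *
held(15.3,26.5,541,281,'pics/h5.png')
go(541,281,29.3)
E
```

```text
[541.4 281.1  75.2]
lin [ 0.3 -0.1 45.7] rot z 0.0 pos [541.2 281.   75. ]
```

View pics/h5.png

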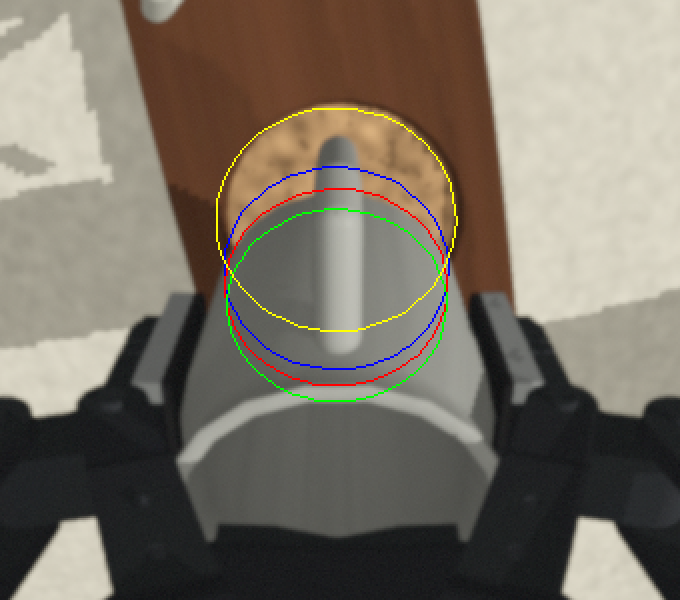

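The jug is centred (foot edge on the zero-offset circle) and its handle is clear of the cup's handle at the top left, so I lower it, release and retract.

>>> {"op": "arm_command", "data": {
  "rows": [
    {"grip":0,"linear":[0,0,20],"rot":[0,0,0]},
    {"grip":0,"linear":[0,0,35],"rot":[0,0,0]},
    {"grip":0,"linear":[0,0,41],"rot":[0,0,0]},
    {"grip":0,"linear":[0,0,44],"rot":[0,0,0]},
    {"grip":0,"linear":[0,0,45.5],"rot":[0,0,0]},
    {"grip":0,"linear":[0,0,46],"rot":[0,0,0]},
    {"grip":0,"linear":[0,0,46],"rot":[0,0,0]},
    {"grip":0,"linear":[0,0,46],"rot":[0,0,0]}
  ]
}}

```text
clock: 39.08
position: [540.9, 280.9, 29.3]
ee_rot: [0.007, 1.0, 0.0, 0.0]
contact_force: [-2.6, -1.0, 6.4]
gripper_width: 55.5
grasp_force: 62.5
```

>>> {"op": "arm_command", "data": {
  "rows": [
    {"grip":1,"linear":[0,0,0],"rot":[0,0,0]},
    {"grip":1,"linear":[0,0,0],"rot":[0,0,0]},
    {"grip":1,"linear":[0,0,0],"rot":[0,0,0]},
    {"grip":1,"linear":[0,0,0],"rot":[0,0,0]},
    {"grip":1,"linear":[0,0,0],"rot":[0,0,0]},
    {"grip":1,"linear":[0,0,-40],"rot":[0,0,0]},
    {"grip":1,"linear":[0,0,-90],"rot":[0,0,0]},
    {"grip":1,"linear":[0,0,-150],"rot":[0,0,0]},
    {"grip":1,"linear":[0,0,-200],"rot":[0,0,0]},
    {"grip":1,"linear":[0,0,-200],"rot":[0,0,0]}
  ]
}}

```text
clock: 40.33
position: [542.8, 282.1, 233.6]
ee_rot: [0.007, 1.0, 0.003, 0.004]
contact_force: [-0.6, 0.6, -1.2]
gripper_width: 85.7
grasp_force: 0.0
```

>>> {"op": "arm_command", "data": {
  "rows": [
    {"grip":1,"linear":[20,-270,-50],"rot":[0,0,0]},
    {"grip":1,"linear":[20,-270,-50],"rot":[0,0,0]},
    {"grip":1,"linear":[20,-270,-50],"rot":[0,0,0]},
    {"grip":1,"linear":[20,-270,-50],"rot":[0,0,0]},
    {"grip":1,"linear":[20,-270,-50],"rot":[0,0,0]},
    {"grip":1,"linear":[20,-270,-50],"rot":[0,0,0]},
    {"grip":1,"linear":[20,-270,-50],"rot":[0,0,0]}
  ]
}}

```text
clock: 41.2
position: [516.4, 11.4, 277.1]
ee_rot: [0.008, 1.0, -0.0, -0.001]
contact_force: [0.1, -0.2, -0.3]
gripper_width: 85.3
grasp_force: 0.0
```

```bash
python3 - <<'E'
from h import *
T=[('bean_jar_mid',54,410.7,-289.5),('aroma_cup_mid',56,495,-290.8),('tasting_cup_mid',41,579,-292.4),('espresso_cup_mid',43,430.2,262.5),('milk_jug_mid',52,541,281)]
w,s=wrist(); print(s['position'],s['contact_force']); save(w,'pics/w9.png')
P={c:imaging.get_image(c) for c in ('scene','side')}; P['wrist']=w
for n,z,x,y in T:
    for c,p in P.items():
        for q in models.tip_of(p,n)[:1]: print(n,c,round(q['score'],2),(atz(*(wray if c=='wrist' else ray)(p,q['pixel']),z)[:2]-[x,y]).round(1))
E
```

```text
[516.40090087  11.44956279 277.10953811] [ 0.08027353 -0.18623584 -0.32093623]
bean_jar_mid scene 0.68 [11.4  3.3]
bean_jar_mid wrist 0.82 [0.8 1.2]
aroma_cup_mid scene 0.62 [-12.5  -4.7]
aroma_cup_mid side 0.8 [-1.5  2.1]
aroma_cup_mid wrist 0.56 [-0.2 10.6]
tasting_cup_mid scene 0.88 [5.5 9.5]
tasting_cup_mid side 0.73 [ 0.9 -3.2]
tasting_cup_mid wrist 0.7 [-1.8 -0.2]
espresso_cup_mid scene 0.86 [-9.1 -8.7]
espresso_cup_mid side 0.7 [ 4.6 -5.7]
espresso_cup_mid wrist 0.9 [-0.7  2.5]
milk_jug_mid scene 0.84 [ 6.2 -3.7]
milk_jug_mid side 0.87 [-5.7  6.6]
milk_jug_mid wrist 0.63 [1.1 0.1]
```

View pics/w9.png

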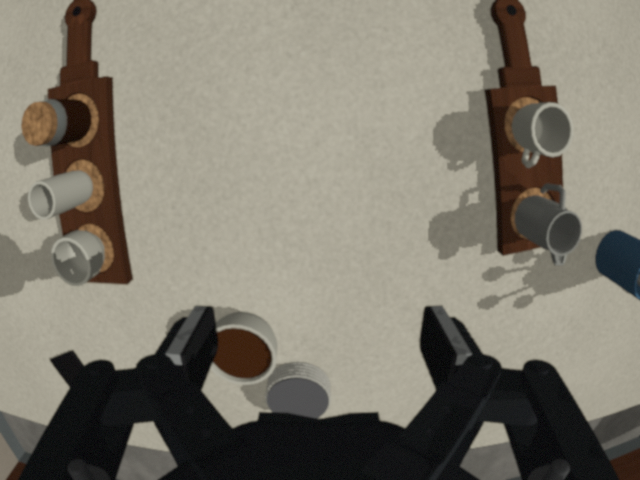

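All five pieces stand upright in their wells: jar (60,120), aroma cup (70,193), tasting cup (82,255), espresso cup (538,130) and jug (545,222). The bowl and lids haven't moved.

```bash
python3 -c "
from bench import job; print(job.job_done())"
```

```text
the job is handed in; nothing more can be done
None
```

Both tasting sets are on their boards in the order asked, upright and released, and the job was handed in at about 41 s; the tool released each piece within about 3 mm of its measured well centre, and no verdict was returned.

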